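Unlock the push-and-turn cap of the square reagent bottle

TASK

Unlock the child-resistant cap of the square bottle that is clamped in its bench holder: press the cap down and, keeping it pressed, turn it counterclockwise past its catch, then let go so that it springs up, unlocked. Leave the round bottle in the other holder untouched.

Things in the scene. Friction and masses are not known exactly. Their poses are not given: they have to be found in the camera images.
- cap_top (a point): Centre of the top of the square bottle's cap: white, round, ribbed, 43 mm across, 30 mm high, top at 138 mm while locked; the shoulder lies 8 mm under the cap. Grip its sides from above, about 4 mm below this point. The bottle is amber, square, 58 mm wide, clamped in a grey holder (84 mm foot) fixed to the worktop. z up; x along the cap's raised pointer, turns with it.
- cap_turn (a joint): Turn of that cap about its vertical axis, rad: 0 = locked, grows counterclockwise seen from above; it starts at 0 to 0.05. Unpressed, a tooth blocks it at about 0.1. Pressed, it turns under the tooth, which ends at about 0.9; stop at 1.3. Friction 0.05 N m. Turning the hand by 1.15 is right.
- cap_lift (a joint): Height of that cap, m: 0 = locked rest, negative = pressed, positive = sprung up. It must be 4 mm down to pass the tooth and bottoms at -0.008: press 6 mm. Its spring pushes up with 5 N at 0, 8 N at -0.006. Let go beyond the tooth, it springs up to +0.007 and then cannot turn back.
- round_bottle: The other bottle: amber, round, 58 mm in diameter, in the same kind of fixed holder with the same size of cap (top at 138 mm). Origin on the worktop under its centre, z up. Not to be touched.

How it is judged:
On the way:
1. the square bottle's cap is pressed down at least 3 mm (value of joint cap_lift below -0.003 m), for 0.1 s.
At the end, for the whole second after the job is handed in: The square bottle's cap is turned more than 0.8 rad counterclockwise from its locked position, has sprung up more than 4 mm above its locked height, and is at rest (value of joint cap_turn above 0.8 rad and value of joint cap_lift above 0.004 m and velocity of joint cap_turn between -0.1 and 0.1 rad/s); the robot touches nothing.
It fails at once if the round bottle is touched with more than 1 N (contact force between any of the arm, the fingers and round_bottle above 1 N).
It also fails if it takes over 35 s, if anything falls off the work surface, if the arm or the gripper's body presses on something with over 40 N, if the wrist force passes 120 N, or if a joint passes its speed limit or range.

ROBOT

A 6-joint arm with a two-finger parallel gripper is mounted at the origin on a cart in front of the work surface, level with it; the furniture and walls round the work are solid. World frame = base frame: x ahead of the robot, y to its left, z up, the work surface at z = 0. Lengths are in m, angles in rad, forces in N, time in s.
With the tool pointing down it reaches from about 0.25 to 0.725 m from the base axis. Payload 4 kg.
Tool frame: the origin (TCP) lies midway between the tips of the shut fingers; the grasp point (between the pads) lies bot.pinch_z behind it (bot.pinch_z is the distance from the TCP to the grasp point, in m); z points along the fingers, y is the line along which they close (so a half turn about z gives the same grasp; the last joint's range is limited). The gripper opens to 85 mm and grips with 20 to 120 N. Pads are 22 mm wide; open, the fingers measure 114 mm over their backs; the gripper's body (76 mm by 85 mm) begins 54 mm behind the grasp point. The pads swing forward as they close: fully open they stand 13 mm farther back than shut.
Start: joints at [1.335, 0.241, 0.005, 1.335, 0, 1.571], TCP at [0.117, 0.486, 0.231] pointing down, gripper open.
Joint ranges: [-2.72, 2.72], [-1.05, 1.87], [-1.09, 1.28], [-1.99, 2.15], [-1.42, 1.44], [-3.14, 3.14]. Speed limits (rad/s): [2.79, 2.79, 3.14, 3.14, 3.14, 3.14].

INTERFACE

Orientations are given as a unit quaternion [x, y, z, w].
In Python, from workcell import bot, viewer, telemetry, order gives the robot as it stands (bot), with the cameras (viewer), the readings (telemetry) and the job (order).
- The arm moves only by the tool tcp_steps, called after "Emit:" by a JSON object that holds its "name" and its "arguments", one argument or row to a line. Schema: {"type":"object","properties":{"steps":{"type":"array","items":{"type":"object","properties":{"drx":{"type":"number"},"dry":{"type":"number"},"drz":{"type":"number"},"dx":{"type":"number"},"dy":{"type":"number"},"dz":{"type":"number"},"jaw":{"type":"number"}},"additionalProperties":false,"required":["jaw"]},"minItems":1,"maxItems":10},"only":{"type":"string"},"quiet":{"type":"boolean"},"lines":{"type":"string"}},"required":["steps"],"additionalProperties":false}. steps is a list of rows, 1 to 10 of them, each an object with the fields drx, dry, drz (a rotation vector in shares of 90 degrees (1.0 is 90 degrees)), dx, dy, dz (the shift in a scale on which 1.0 is 0.6 m), jaw (the finger opening in m); a field left out counts as zero (the opening has to be given); each row is the pose to reach, as a shift and turn from the pose commanded when the call began, along the tool's axes at that moment; what a row does not reach only later rows make up. A row lasts 1/8 s, in which the tool goes at most 0.0625 m and 0.188 rad, less where a joint would pass 70% of its speed; a pose out of reach is approached as far as the arm can. The fingers move at their own pace and stop on an object; the grip force is fixed at half the most. Time passes only in rows, so rows that do not move let the fingers close. The tool returns the time, the measured TCP pose, the force, the opening and the grip force at its end. only (a regular expression) keeps the lines of the reply that match it, lines (a string "A,B") keeps lines A to B, and quiet returns only ok. Shift and turn numbers lie between -1 and 1, and a call with a number outside is refused. Input that does not fit is refused with a message, and nothing moves.
- telemetry.get_obs(): the state, without advancing time (a new reading comes with each control period).
- viewer.camera(name): name is "scene" or "side" or "wrist"; returns the picture (384x512x3 uint8, red, green, blue); there is no depth.
- viewer.calibration(name): a dict with "mtx" (3x3 intrinsics, pixels), "R" (3x3) and "t" (3): a world point X has camera coordinates R X + t. Camera axes: x right, y down, z forward; pixel columns grow to the right and rows downward; lengths in m; the calibration is good to about 2 mm. The wrist camera is an equidistant fisheye: a pixel r from the principal point sees the ray r / f radians off the axis. A picture is of the moment at which its call begins: read the wrist's pose just before it. calibration takes no time and is no camera call; for the wrist camera it gives the pose at the moment of the call.
- order.job_done(): hands the job in; it is judged then, once.
The state is a dict: "clock": time; "joint_pos": joint angles; "joint_vel": joint speeds; "tau": joint torques, N m; "eef_pos": TCP position; "tool_rot": TCP orientation; "ft_force": force on the tool from outside, world axes, zero at the start; "ft_torque": the same for the moment, N m; "grip_width": finger opening in m; "grasp_force": force on a finger pad.
Only numpy, scipy, OpenCV 4.12 (cv2) and the standard library are available. Lean on these libraries where they do the work, as an engineer would, in place of code of your own. Each camera call takes 0.05 s, during which the arm holds its last target. There are 200 camera calls.

## Working session

There is one attempt and no reset: what is moved stays moved. The work goes in short steps, Python scripts to look and compute and a tool call to move; the robot and the scene stay as the last step left them, time stands still between calls to the robot, and variables do not carry over. Pictures are saved under pics/ and viewed, at most 10 in all, crops included, and the job is handed in when it is done.

```bash
mkdir -p pics; ls; python3 - <<'E'
from workcell import bot, viewer, telemetry, order
import cv2,numpy as np
ims=[viewer.camera(n) for n in("scene","side","wrist")]
for n,i in zip(("scene","side","wrist"),ims): cv2.imwrite(f"pics/{n}0.png",i[:,:,::-1])
a=np.vstack([np.hstack(ims[:2])])
cv2.imwrite("pics/both0.png",cv2.resize(a[:,:,::-1],(800,300)))
o=telemetry.get_obs();print(o["clock"],o["eef_pos"],o["tool_rot"],bot.pinch_z,o["grip_width"])
for n in("scene","side","wrist"):print(n,viewer.calibration(n))
E
```

```text
pics
workcell.py
0.15 [0.11671503 0.48569207 0.23061649] [ 1.17640731e-01  9.93055890e-01 -8.06574497e-04 -8.28620450e-05] 0.0187 0.08572757546987493
scene {'mtx': array([[448.6941471 ,   0.        , 260.19288182],
       [  0.        , 448.6941471 , 191.17183227],
       [  0.        ,   0.        ,   1.        ]]), 'R': array([[-0.64388675, -0.76510962,  0.00413765],
       [-0.68901899,  0.57748363, -0.43791037],
       [ 0.33266001, -0.2848156 , -0.89900912]]), 't': array([0.32892882, 0.39484136, 0.97976241])}
side {'mtx': array([[376.09685103,   0.        , 256.1907072 ],
       [  0.        , 376.09685103, 193.81730901],
       [  0.        ,   0.        ,   1.        ]]), 'R': array([[ 0.53699928, -0.84355608,  0.00670114],
       [-0.71044718, -0.45651818, -0.53558936],
       [ 0.45485885,  0.2828503 , -0.84445197]]), 't': array([-0.28211568,  0.40088868,  0.70124094])}
wrist {'mtx': array([[297.31863964,   0.        , 252.05084582],
       [  0.        , 297.31863964, 194.27818019],
       [  0.        ,   0.        ,   1.        ]]), 'R': array([[ 0.23305402,  0.97246006, -0.00269324],
       [ 0.93907418, -0.22433174,  0.26041305],
       [ 0.25263711, -0.06321946, -0.96549355]]), 't': array([-0.49759233, -0.03429258,  0.37726859])}
```

View pics/both0.png

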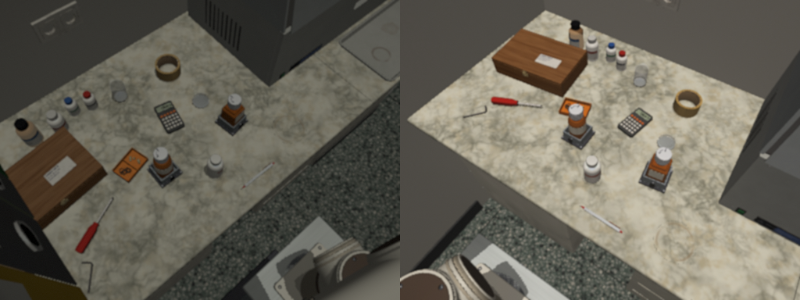

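View pics/wrist0.png

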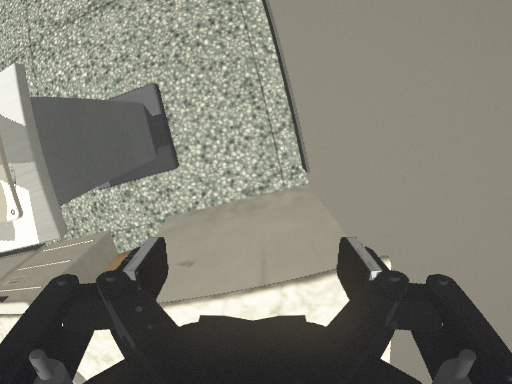

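The pair shows two amber bottles in grey holders: scene at about (209,205) and (297,142), side at about (226,158) and (330,218). The wrist camera sees only the cart and the table edge. I'll zoom in to tell square from round.

```bash
python3 - <<'E'
import cv2,numpy as np
s=cv2.imread("pics/scene0.png");d=cv2.imread("pics/side0.png")
f=lambda i,x,y:cv2.convertScaleAbs(cv2.resize(i[y:y+75,x:x+100],(400,300),interpolation=cv2.INTER_CUBIC),alpha=1.3)
cv2.imwrite("pics/crop0.png",np.vstack([np.hstack([f(s,160,170),f(s,250,105)]),np.hstack([f(d,180,120),f(d,285,175)])]))
E
```

```text
(no output)
```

View pics/crop0.png

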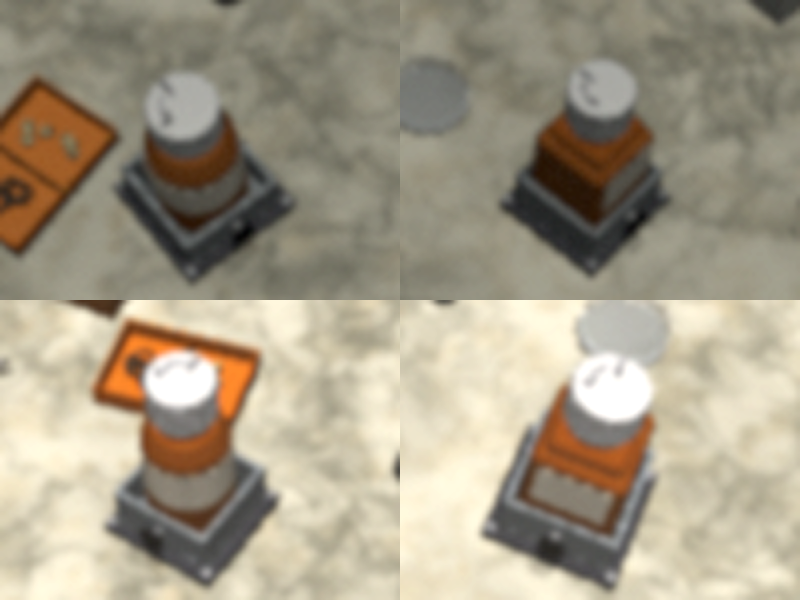

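Square bottle is the right one: cap top at scene ≈(300.5,127.5), side ≈(338,197). Round is left: scene ≈(206,196), side ≈(225,140). Next I'll segment the top faces and triangulate.

```bash
cat > h.py <<'E'
import cv2,numpy as np
from workcell import bot, viewer, telemetry, order
def P(n):
    c=viewer.calibration(n); return c["mtx"],c["R"],c["t"]
def centre(img,u,v,frac=.85):
    g=cv2.GaussianBlur(cv2.cvtColor(img,cv2.COLOR_BGR2GRAY),(3,3),0); hsv=cv2.cvtColor(img,cv2.COLOR_BGR2HSV)
    ref=np.median(g[int(v)-3:int(v)+4,int(u)-3:int(u)+4])
    m=((g>frac*ref)).astype(np.uint8); w=np.zeros_like(m); cv2.circle(w,(int(u),int(v)),13,1,-1); m&=w
    m=cv2.morphologyEx(m,cv2.MORPH_OPEN,np.ones((3,3)))
    c=max(cv2.findContours(m,0,2)[0],key=cv2.contourArea)
    return cv2.fitEllipse(cv2.convexHull(c))
def tri(p,q,a="scene",b="side"):
    A=[]
    for n,x in((a,p),(b,q)):
        K,R,t=P(n); A.append(K@np.c_[R,t])
    X=cv2.triangulatePoints(A[0],A[1],np.array(p,float),np.array(q,float))[:,0]; X=X[:3]/X[3]
    e=[np.hypot(*((M@np.r_[X,1])[:2]/(M@np.r_[X,1])[2]-x)) for M,x in zip(A,(p,q))]
    return X,e
def onz(n,p,z):
    K,R,t=P(n); d=R.T@np.linalg.inv(K)@np.r_[p,1]; o=-R.T@t; return o+d*(z-o[2])/d[2]
E
python3 - <<'E'
from h import *
s=cv2.imread("pics/scene0.png");d=cv2.imread("pics/side0.png")
for nm,p,q in(("sq",(300.5,127.5),(338,197)),("rd",(206,196),(225,140))):
    a=centre(s,*p);b=centre(d,*q); print(nm,a,b); print(tri(a[0],b[0]),tri(p,q)); print(onz("scene",a[0],.138),onz("side",b[0],.138))
E
```

```text
sq ((300.1667175292969, 126.34355926513672), (13.358930587768555, 15.868165969848633), 102.91143035888672) ((337.3219299316406, 195.7734375), (15.487868309020996, 21.203636169433594), 113.6122817993164)
(array([ 0.5681836 , -0.17520408,  0.13717681]), [np.float64(0.1558818989440748), np.float64(0.2554858740676096)]) (array([ 0.56850815, -0.17688536,  0.13164382]), [np.float64(0.18972837422975475), np.float64(0.31051962403803895)])
[ 0.56820989 -0.17497649  0.138     ] [ 0.56701097 -0.17519308  0.138     ]
rd ((205.237548828125, 195.65451049804688), (15.349190711975098, 17.89717674255371), 72.4179458618164) ((224.58172607421875, 139.48397827148438), (12.049217224121094, 16.369510650634766), 86.2829818725586)
(array([0.56781919, 0.1148744 , 0.13530605]), [np.float64(0.2637080926798618), np.float64(0.3635421952287709)]) (array([0.56695866, 0.11370918, 0.13431241]), [np.float64(0.056875619777993894), np.float64(0.0784335253601138)])
[0.56724333 0.11522041 0.138     ] [0.56504436 0.11341993 0.138     ]
```

Triangulated cap top is (0.568,−0.175,0.137), against the stated 0.138 height, at 0.594 m reach, so it holds up. Keeping the present yaw leaves joint 6 near −0.06 there, which leaves room for a 1.15 turn. I'll move at the present height.

The rows are not in the units I measure in: shifts go in shares of 0.6 m and turns go in shares of 90 degrees. I convert before sending: -0.44 m / 0.6 = -0.7333, -0.4 m / 0.6 = -0.6667.

Emit:
{"name": "tcp_steps", "arguments": {
  "steps": [
    {"dx": -0.0767,"dy": -0.07,"jaw": 0.085},
    {"dx": -0.15,"dy": -0.1333,"jaw": 0.085},
    {"dx": -0.2233,"dy": -0.2017,"jaw": 0.085},
    {"dx": -0.2967,"dy": -0.2683,"jaw": 0.085},
    {"dx": -0.37,"dy": -0.335,"jaw": 0.085},
    {"dx": -0.445,"dy": -0.4033,"jaw": 0.085},
    {"dx": -0.52,"dy": -0.47,"jaw": 0.085},
    {"dx": -0.5933,"dy": -0.5367,"jaw": 0.085},
    {"dx": -0.6667,"dy": -0.6033,"jaw": 0.085},
    {"dx": -0.7333,"dy": -0.6633,"jaw": 0.085}
  ]
}}

```text
clock: 1.4
eef_pos: [0.4524, -0.0056, 0.2312]
tool_rot: [0.118, 0.993, 0.0, 0.0]
ft_force: [1.4, 0.5, 0.5]
grip_width: 0.0848
grasp_force: 0.0
```

```bash
python3 - <<'E'
from h import *
i=viewer.camera("wrist");cv2.imwrite("pics/w1.png",i[:,:,::-1]);c=viewer.calibration("wrist");print(telemetry.get_obs()["joint_pos"],-c["R"].T@c["t"])
K=c["mtx"];x=c["R"]@np.array([.568,-.175,.137])+c["t"];th=np.arctan2(np.hypot(*x[:2]),x[2]);print(K[:2,2]+K[0,0]*th*x[:2]/np.hypot(*x[:2]))
E
```

```text
[-0.0197398   0.15127093 -0.10779834  1.30841452 -0.00429288  0.22203839] [0.39168788 0.00480949 0.37187636]
[131.41417824 326.70947582]
```

View pics/w1.png

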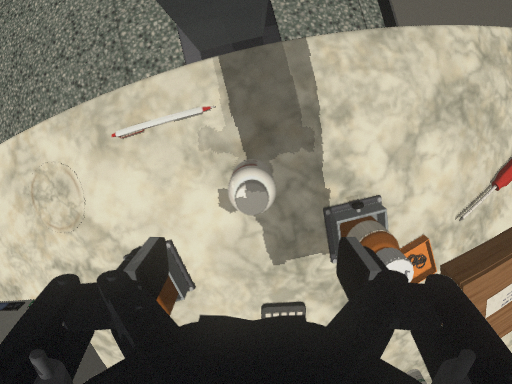

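The wrist view has the round bottle at (385,250) and the square holder partly behind the left finger near (175,285), matching the predicted cap pixel (131,327). I'll stop about 60 mm short along tool x, where the cap should be visible, and measure again.

In the tool's units: -0.138 m / 0.6 = -0.23, -0.09 m / 0.6 = -0.15.

Emit:
{"name": "tcp_steps", "arguments": {
  "steps": [
    {"dx": -0.0567,"dy": -0.0833,"jaw": 0.085},
    {"dx": -0.1117,"dy": -0.1667,"jaw": 0.085},
    {"dx": -0.15,"dy": -0.23,"jaw": 0.085},
    {"dx": -0.15,"dy": -0.23,"jaw": 0.085}
  ]
}}

```text
clock: 1.95
eef_pos: [0.5072, -0.1613, 0.2303]
tool_rot: [0.12, 0.993, -0.0, -0.0]
ft_force: [0.1, 0.6, 0.5]
grip_width: 0.085
grasp_force: 0.0
```

```bash
python3 - <<'E'
from h import *
i=viewer.camera("wrist");cv2.imwrite("pics/w2.png",i[:,:,::-1]);c=viewer.calibration("wrist");np.savez("w2.npz",**c)
K=c["mtx"];x=c["R"]@np.array([.568,-.175,.137])+c["t"];th=np.arctan2(np.hypot(*x[:2]),x[2]);print(K[:2,2]+K[0,0]*th*x[:2]/np.hypot(*x[:2]))
E
```

```text
[253.0942154  265.32416032]
```

View pics/w2.png

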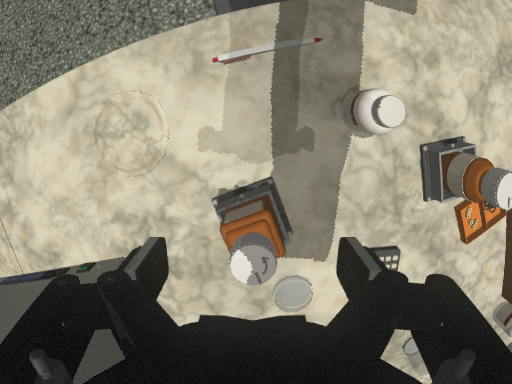

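Wrist view: cap top circle centred near (253,264) against the predicted (253.1,265.3). Agreement is about 1 mm, so the fix holds. The fingers have free space on both sides, so I'll move over it and descend.

In the tool's units: 0.118 m / 0.6 = 0.1967, 0.1 m / 0.6 = 0.1667.

Emit:
{"name": "tcp_steps", "arguments": {
  "steps": [
    {"dx": -0.0517,"jaw": 0.085},
    {"dx": -0.1033,"dy": 0.0017,"jaw": 0.085},
    {"dx": -0.1033,"dy": 0.0017,"dz": 0.05,"jaw": 0.085},
    {"dx": -0.1033,"dy": 0.0017,"dz": 0.1167,"jaw": 0.085},
    {"dx": -0.1033,"dy": 0.0017,"dz": 0.1667,"jaw": 0.085},
    {"dx": -0.1033,"dy": 0.0017,"dz": 0.1967,"jaw": 0.085},
    {"dx": -0.1033,"dy": 0.0017,"dz": 0.1967,"jaw": 0.085}
  ]
}}

```text
clock: 2.88
eef_pos: [0.5657, -0.1702, 0.1117]
tool_rot: [0.117, 0.993, 0.001, -0.002]
ft_force: [-0.0, -0.6, -0.3]
grip_width: 0.0852
grasp_force: 0.0
```

```bash
python3 - <<'E'
from h import *
i=viewer.camera("wrist");cv2.imwrite("pics/w3.png",i[:,:,::-1])
E
```

```text
(no output)
```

View pics/w3.png

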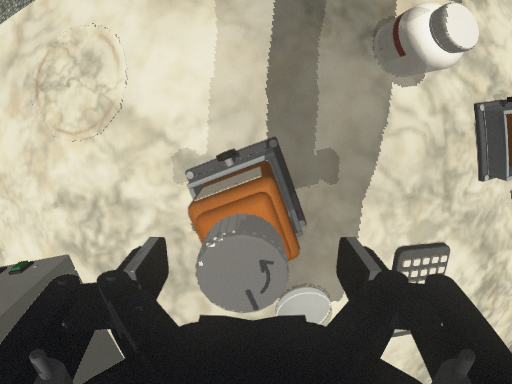

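The wrist view shows the cap centre at (243,270), left of the finger midpoint (~252). That agrees with the measured 4 mm offset in tool y. I'll correct it and close.

In the tool's units: -0.004 m / 0.6 = -0.0067, -0.003 m / 0.6 = -0.005.

Emit:
{"name": "tcp_steps", "arguments": {
  "steps": [
    {"dx": -0.005,"dy": -0.0067,"jaw": 0.085},
    {"dx": -0.005,"dy": -0.0067,"jaw": 0.085},
    {"dx": -0.005,"dy": -0.0067,"jaw": 0.055},
    {"dx": -0.005,"dy": -0.0067,"jaw": 0.045}
  ]
}}

```text
clock: 3.42
eef_pos: [0.5695, -0.177, 0.1136]
tool_rot: [0.118, 0.993, -0.0, 0.0]
ft_force: [0.2, -0.3, 0.7]
grip_width: 0.051
grasp_force: 0.0
```

Emit:
{"name": "tcp_steps", "arguments": {
  "steps": [
    {"jaw": 0.03},
    {"jaw": 0.03},
    {"jaw": 0.03},
    {"jaw": 0.03}
  ]
}}

```text
clock: 3.92
eef_pos: [0.5696, -0.1763, 0.1136]
tool_rot: [0.117, 0.993, 0.001, 0.0]
ft_force: [-0.1, 4.6, 3.9]
grip_width: 0.0408
grasp_force: 60.5
```

Gripped at 40.8 mm and 60 N. Now press.

In the tool's units: 0.006 m / 0.6 = 0.01, 0.003 m / 0.6 = 0.005.

Emit:
{"name": "tcp_steps", "arguments": {
  "steps": [
    {"dz": 0.005,"jaw": 0.03},
    {"dz": 0.01,"jaw": 0.03},
    {"dz": 0.01,"jaw": 0.03},
    {"dz": 0.01,"jaw": 0.03}
  ]
}}

```text
clock: 4.42
eef_pos: [0.5697, -0.1763, 0.1087]
tool_rot: [0.117, 0.993, 0.0, 0.001]
ft_force: [-2.4, 4.9, 9.8]
grip_width: 0.0411
grasp_force: 61.5
```

In the tool's units: 0.001 m / 0.6 = 0.0017, -1.15 rad / 1.5708 = -0.7321.

Emit:
{"name": "tcp_steps", "arguments": {
  "steps": [
    {"dz": 0.0017,"jaw": 0.03},
    {"drz": -0.0955,"dz": 0.0017,"jaw": 0.03},
    {"drz": -0.191,"dz": 0.0017,"jaw": 0.03},
    {"drz": -0.2865,"dz": 0.0017,"jaw": 0.03},
    {"drz": -0.382,"dz": 0.0017,"jaw": 0.03},
    {"drz": -0.4775,"dz": 0.0017,"jaw": 0.03},
    {"drz": -0.573,"dz": 0.0017,"jaw": 0.03},
    {"drz": -0.6685,"dz": 0.0017,"jaw": 0.03},
    {"drz": -0.7321,"dz": 0.0017,"jaw": 0.03},
    {"drz": -0.7321,"dz": 0.0017,"jaw": 0.03}
  ]
}}

```text
clock: 5.68
eef_pos: [0.5694, -0.175, 0.1073]
tool_rot: [-0.442, 0.897, 0.001, 0.001]
ft_force: [-2.4, 9.9, 9.3]
grip_width: 0.0405
grasp_force: 66.5
```

```bash
python3 - <<'E'
from h import *
print(telemetry.get_obs()["joint_pos"],telemetry.get_obs()["ft_torque"])
i=viewer.camera("wrist");cv2.imwrite("pics/w4.png",i[:,:,::-1])
E
```

```text
[-0.29965431  0.50487351  0.06280542  1.12915208  0.00299267 -1.21507188] [ 1.48642151  0.34038906 -0.31272783]
```

View pics/w4.png

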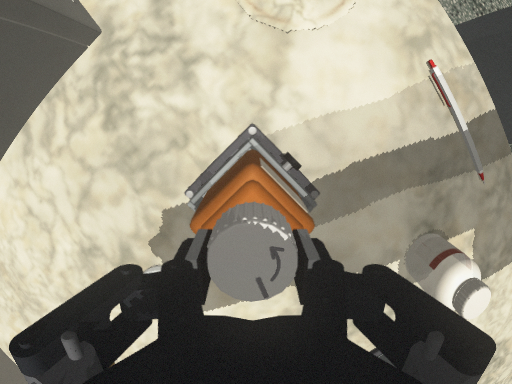

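The pointer (252,258)→(263,288) keeps the same hand-frame angle as before the turn, so the cap turned with the hand by about 1.15. Release and retreat.

In the tool's units: -0.12 m / 0.6 = -0.2, -0.08 m / 0.6 = -0.1333.

Emit:
{"name": "tcp_steps", "arguments": {
  "steps": [
    {"jaw": 0.06},
    {"jaw": 0.085},
    {"jaw": 0.085},
    {"jaw": 0.085},
    {"dz": -0.05,"jaw": 0.085},
    {"dz": -0.1333,"jaw": 0.085},
    {"dz": -0.2,"jaw": 0.085},
    {"dx": 0.0833,"dz": -0.2,"jaw": 0.085},
    {"dx": 0.1167,"dz": -0.2,"jaw": 0.085},
    {"dx": 0.1167,"dz": -0.2,"jaw": 0.085}
  ]
}}

```text
clock: 6.98
eef_pos: [0.5258, -0.2333, 0.226]
tool_rot: [-0.44, 0.898, 0.0, -0.0]
ft_force: [-0.0, -0.1, -0.2]
grip_width: 0.0852
grasp_force: 0.0
```

```bash
python3 - <<'E'
from h import *
s=viewer.camera("scene");d=viewer.camera("side");w=viewer.camera("wrist")
s,d,w=[x[:,:,::-1].copy() for x in(s,d,w)]
cv2.imwrite("pics/s5.png",s);cv2.imwrite("pics/d5.png",d)
f=lambda i,x,y:cv2.resize(i[y:y+75,x:x+100],(400,300),interpolation=cv2.INTER_CUBIC)
cv2.imwrite("pics/fin.png",np.vstack([np.hstack([f(s,250,95),f(d,285,165)]),np.hstack([cv2.resize(w,(400,300)),cv2.resize(w[180:330,150:350],(400,300))])]))
try:
    a=centre(s,300.5,125);b=centre(d,338,195);print(a,b,tri(a[0],b[0]))
except Exception as e:print(e)
E
```

```text
((300.9735107421875, 122.70387268066406), (19.485485076904297, 26.96006202697754), 103.07865142822266) ((338.0, 195.0), (25.809885025024414, 25.809885025024414), 0.0) (array([ 0.56780764, -0.17735389,  0.14718411]), [np.float64(1.122946568141782), np.float64(1.8530293749907256)])
```

View pics/fin.png

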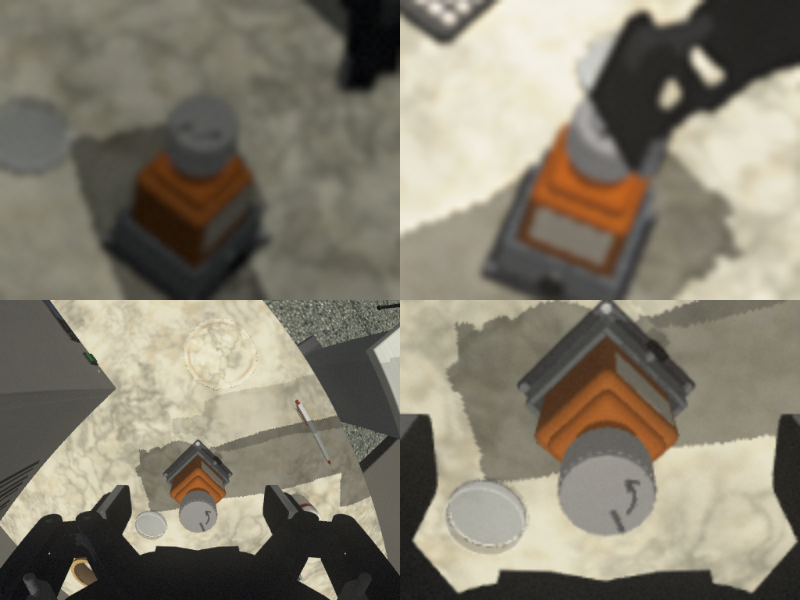

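The cap keeps its angle to the hand, so it stayed turned. I'll check its height: the top centre is at scene ≈(300.5,125.3) and wrist ≈(253,275).

```bash
python3 - <<'E'
from h import *
c=viewer.calibration("wrist");K=c["mtx"];k,R,t=P("scene")
for z in(.138,.145):
    X=np.array([.5682,-.1752,z]);x=c["R"]@X+c["t"];r=np.hypot(*x[:2]);y=k@(R@X+t)
    print(z,K[:2,2]+K[0,0]*np.arctan2(r,x[2])*x[:2]/r,K[0,0]*np.arctan2(.0215,x[2]),y[:2]/y[2])
i=viewer.camera("wrist");g=i[:,:,::-1].astype(int);h=cv2.cvtColor(i,cv2.COLOR_RGB2HSV)
m=((h[...,1]<30)&(h[...,2]>95)&(h[...,2]<175)).astype(np.uint8);w=np.zeros_like(m);cv2.circle(w,(253,275),32,1,-1);m=cv2.morphologyEx(m&w,2,np.ones((5,5)))
ct=max(cv2.findContours(m,0,2)[0],key=cv2.contourArea);print(cv2.fitEllipse(ct),i[270,250])
# bottom half edge of the cap
d=telemetry.get_obs();print(d["ft_force"])
E
```

```text
0.138 [254.92523177 276.2583833 ] 24.86544738209562 [300.23722195 126.29702081]
0.145 [254.9896445  280.34942658] 25.535420774000794 [300.48071336 124.65809952]
((252.5084991455078, 269.6161193847656), (48.884334564208984, 50.23029708862305), 26.721635818481445) [154 150 142]
[ 0.42067493 -0.48803934 -0.41383338]
```

Scene's ~2 px rise fits a spring-up of about 7 mm, but the wrist mask is ambiguous because of the hand's shadow. I'll move the arm away and remeasure with both fixed cameras.

In the tool's units: 0.34 m / 0.6 = 0.5667, 0.25 m / 0.6 = 0.4167.

Emit:
{"name": "tcp_steps", "arguments": {
  "steps": [
    {"dx": -0.0333,"dy": 0.0833,"jaw": 0.085},
    {"dx": -0.075,"dy": 0.1667,"jaw": 0.085},
    {"dx": -0.1083,"dy": 0.25,"jaw": 0.085},
    {"dx": -0.1417,"dy": 0.3333,"jaw": 0.085},
    {"dx": -0.1833,"dy": 0.4167,"jaw": 0.085},
    {"dx": -0.2167,"dy": 0.5,"jaw": 0.085},
    {"dx": -0.25,"dy": 0.5667,"jaw": 0.085},
    {"dx": -0.25,"dy": 0.5667,"jaw": 0.085}
  ]
}}

```text
clock: 8.18
eef_pos: [0.3477, 0.0967, 0.2264]
tool_rot: [-0.445, 0.896, 0.0, 0.0]
ft_force: [-0.1, -0.2, -0.1]
grip_width: 0.0852
grasp_force: 0.0
```

```bash
python3 - <<'E'
from h import *
s,d=[viewer.camera(n)[:,:,::-1].copy() for n in("scene","side")]
s0,d0=cv2.imread("pics/scene0.png"),cv2.imread("pics/side0.png")
for f in(.8,.85,.9):
    for A,B,o in((s0,d0,0),(s,d,1.5)):
        a=centre(A,300.5,127-o,f);b=centre(B,338,196-o,f);print(f,a[0],a[1],b[0],b[1],tri(a[0],b[0]))
z=lambda i,x,y:cv2.resize(i[y:y+75,x:x+100],(400,300),interpolation=cv2.INTER_CUBIC)
cv2.imwrite("pics/cmp.png",np.vstack([np.hstack([z(s0,250,95),z(s,250,95)]),np.hstack([z(d0,285,165),z(d,285,165)])]))
E
```

```text
0.8 (299.80352783203125, 126.00271606445312) (14.073405265808105, 17.468135833740234) (337.1003112792969, 195.3925018310547) (16.225765228271484, 23.61362075805664) (array([ 0.56876903, -0.17458181,  0.13801435]), [np.float64(0.29149275740438574), np.float64(0.47778192961380456)])
0.8 (300.0, 125.0) (25.809885025024414, 25.809885025024414) (337.4847717285156, 193.8466796875) (16.190752029418945, 24.0992374420166) (array([ 0.56842122, -0.17414984,  0.14360799]), [np.float64(0.1667488400575031), np.float64(0.2734765450149834)])
0.85 (300.1667175292969, 126.34355926513672) (13.358930587768555, 15.868165969848633) (337.0325012207031, 195.6975555419922) (15.396138191223145, 22.051305770874023) (array([ 0.56770505, -0.17473159,  0.13795535]), [np.float64(0.20693229017318984), np.float64(0.33922633926062357)])
0.85 (300.0, 125.0) (25.809885025024414, 25.809885025024414) (337.0963439941406, 194.04087829589844) (15.465154647827148, 23.577903747558594) (array([ 0.56792066, -0.17380759,  0.14390283]), [np.float64(0.31211249085265463), np.float64(0.5121437579104755)])
0.9 (302.11212158203125, 126.24560546875) (10.110675811767578, 12.811779975891113) (337.62109375, 196.1265869140625) (14.388406753540039, 19.415237426757812) (array([ 0.56353713, -0.17658384,  0.14231129]), [np.float64(0.033358722550610675), np.float64(0.0548262084568237)])
0.9 (300.0, 125.0) (25.809885025024414, 25.809885025024414) (338.3106384277344, 194.42445373535156) (14.913069725036621, 19.651758193969727) (array([ 0.56995342, -0.17584457,  0.14050662]), [np.float64(0.11498316860767088), np.float64(0.18852030496087582)])
```

View pics/cmp.png

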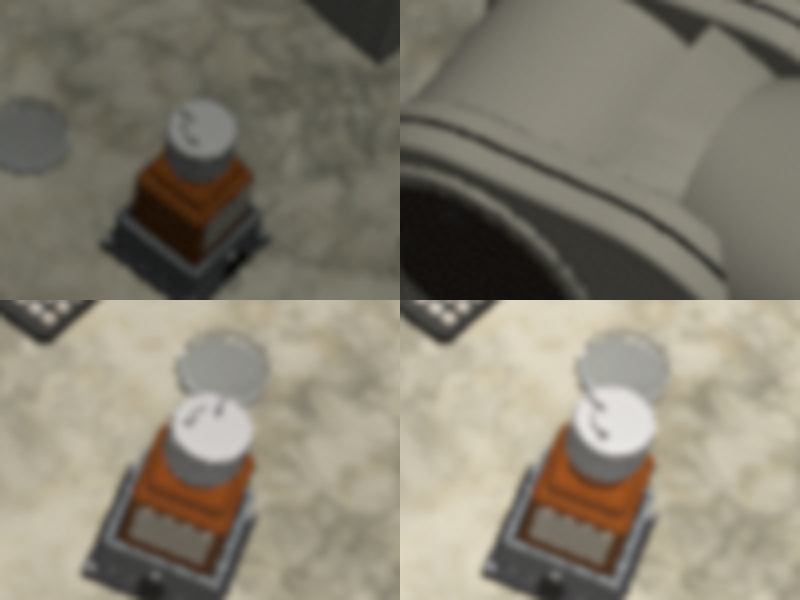

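The side view (clean, equally lit) shows the cap's pointer turned by about 65° counterclockwise. The top has risen about 1.6 px (≈6 mm), and the gap under the cap is wider. The arm now blocks the scene camera, so only the side view counts here. Nothing is touched, so I'm handing in.

```bash
python3 -c "
from workcell import bot, viewer, telemetry, order
print(order.job_done())"
```

```text
the job is handed in; nothing more can be done
None
```

I handed the job in at about 8 s: the square bottle's cap was pressed, turned about 1.15 rad counterclockwise and released. In the side camera it stayed turned and sits about 6 mm higher; the arm stayed clear of the round bottle, and no verdict was printed.

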